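# Move painted model parts on to the drying rail

### The arm

A 6-joint arm with a two-finger parallel gripper is mounted at the origin on the work surface. World frame = base frame: x ahead of the robot, y to its left, z up, the work surface at z = 0. Lengths are in m, angles in degrees, forces in N, time in s.
With the tool pointing down it reaches from about 0.4 to 0.825 m from the base axis. Payload 7 kg.
Tool frame: the origin (TCP) lies at the very end of the fingers, on their centre line; the grasp point (between the pads) lies 19 mm behind it (r.hold_point_z is the distance from the TCP to the grasp point, in m); x points along the fingers, y is the direction in which the jaws open and shut, and the axes are right-handed (so a half turn about x gives the same grasp; the last joint's range is limited). The gripper opens to 88 mm and grips with 3 to 60 N. Pads are 19 mm wide; open, the fingers measure 130 mm over their backs; the gripper's body (78 mm by 193 mm) begins 47 mm behind the grasp point.
Start: joints at [89.387, 20.546, 0.682, 0, -70.136, -16.507], TCP at [0.199, 0.645, 0.227] pointing down, gripper open.
Joint ranges: [-176.03, 176.03], [-82.01, 121.73], [-58.28, 71.71], [-173.87, 95.51], [-174.79, -0.11], [-173.66, 173.66]. Speed limits (degrees/s): [136.94, 136.94, 172.46, 180, 180, 180].

### API

Orientations are given as [roll, pitch, yaw] about the fixed x, y, z axes, in that order (R = Rz(yaw) Ry(pitch) Rx(roll)).
In Python, from plant import r gives the robot as it stands. The module is installed in compiled form; this text tells all that it offers.
- The arm moves only by the shell command python3 -m creep 'ROWS' [FORCE]. ROWS is JSON, a list of rows, each a list of 7 numbers: the turn, a rotation vector about the tool's x, y, z in rad, then the shift along the tool's x, y, z in cm, then the opening in per cent of the stroke, from 0 (shut) to 100 (fully open). In form: [[rx, ry, rz, x, y, z, fingers], ...]. A call has 1 to 8 rows; each row shifts and turns the commanded pose from where the row before left it, along the tool's axes as they then stand; what a row does not reach is not made up. A row lasts 1/10 s, in which the tool goes at most 50 mm and 8.59 degrees, less where a joint would pass 70% of its speed; a pose out of reach is approached as far as the arm can. A call is refused whole if a number of a shift passes 5 or a number of a turn 0.15, either way. A call with a gripper value outside its range is refused whole. The fingers move at their own pace and stop on an object; FORCE is the grip in N (left out, the last holds). Time passes only in rows, so rows that do not move let the fingers close. It gives the time, the measured TCP pose, the force and the opening at its end, in the units of the state.
- r.get_state(): the state, without advancing time (a new reading comes with each control period).
- r.capture(name): name is "scene" or "top" or "wrist"; returns (picture, depth): 420x560x3 uint8, blue, green, red; 420x560 float32, m along the optical axis (not along the pixel's ray), 0 where there is no reading.
- r.camera_info(name): a dict with "fovy" (degrees; the focal length in pixels is half the picture's height over the tangent of half this angle, whatever the lens; pixels are square), "cx", "cy" (the principal point, pixels), "camera_from_world" (4x4, takes a point from world to camera coordinates). Camera axes: x right, y down, z forward; pixel columns grow to the right and rows downward; lengths in m; the calibration is good to about 2 mm. A picture is of the moment at which its call begins: read the wrist's pose just before it. camera_info takes no time and is no camera call; for the wrist camera it gives the pose at the moment of the call.
- r.close_job(): hands the job in, once; it reports no verdict.
Trained networks look in the newest picture that a camera, given by its name, has taken for a name from the list of things; names that differ only in an ending like _2 or _b are one class to them, and where a whole thing is asked for, a point or a joint stands for the part that bears it (a point fixed in the world has none). Each returns a list of dicts, best first, with "score" (0 to 1); they miss things now and then, are a little off and sometimes report something else, mostly with a low value. They report only what shows in the picture. A call takes as long as a camera call.
- r.look_for(query, camera): "rect" ([left, top, right, bottom] in pixels, round what is visible of it).
- r.masks_of(query, camera): "pixels" (420x560 bool, what is visible of it) and "rect" ([left, top, right, bottom] in pixels, round what is visible of it).
The state is a dict: "time_s": time; "joints": joint angles; "qd": joint speeds; "joint_torque": joint torques, N m; "tcp_pos": TCP position; "eef_rot": TCP orientation; "contact_force": force on the tool from outside, world axes, zero at the start; "moment": the same for the moment, N m; "gripper_width": finger opening in m.
Only numpy, scipy, OpenCV 4.12 (cv2) and the standard library are available. Lean on these libraries where they do the work, as an engineer would, in place of code of your own. Each camera call takes 0.05 s, during which the arm holds its last target. There are 200 camera calls.

### The job

Two freshly painted model railway parts, a truss bridge side and a house wall, hang by closed loops from the painting rail (the one on the robot's left). Take each off over that rail's end stop and thread it over the end stop of the drying rail on the right, leaving both hanging freely there behind the stop and clearly apart. The paint is wet, so the two must never touch each other; do not drop them, and leave the tree, the bottle, the jar and the wagon standing where they are.

Things in the scene. Friction and masses are not known exactly. Their poses are not given: they have to be found in the camera images.
- paint_rail: Painting rail: fixed stand with wooden foot and steel post, at the robot's left. Origin on the table under the post. A 12 mm round steel rail leaves the post level, 235 mm up, and runs 215 mm along the stand's own -y to a free end with a 28 mm diameter, 6 mm thick disc as end stop. The post head reaches 12 mm along the rail and 15 mm above its axis.
- paint_rail_stop (a point): Centre of the outer face of the painting rail's end stop, on the rail's axis; same axes as the stand.
- drying_rail: Drying rail: same kind of fixed stand at the robot's right, pointing back towards the painting rail. Origin on the table under the post. A 12 mm round steel rail leaves the post level, 245 mm up, and runs 215 mm along the stand's own +y to a free end with a 28 mm diameter, 6 mm thick disc as end stop. The post head reaches 12 mm along the rail and 15 mm above its axis.
- drying_rail_stop (a point): Centre of the outer face of the drying rail's end stop, on the rail's axis; same axes as the stand.
- truss_hanger_grip (a point): Hanger with the grey truss bridge side, about 0.16 kg. Point: centre of the wooden grip block on top (24 mm along x, 12 mm thick along y, 56 mm tall). z up, y along the rail. The truss is 130 mm wide along x, 8 mm thick; its lower edge is 166 mm below this point. Either hanger may be nearer the stop.
- truss_hanger_loop (a point): Apex of the closed loop's window, 40 mm below the grip point; rests on the rail. Loop plate 10 mm thick, 66 mm wide; window 50 mm wide, 58 mm high, top an upside-down V sloping 35 degrees. At rest the grip point is 47 mm above the rail's axis; raised 10 to 36 mm (best 23) from there the loop passes the end stop, 11 mm spare each side.
- wall_hanger_grip (a point): Hanger with the white model house wall, about 0.16 kg. Point: centre of the wooden grip block on top (24 mm along x, 12 mm thick along y, 56 mm tall). z up, y along the rail. The wall is 104 mm wide along x, 12 mm thick; its lower edge is 166 mm below this point.
- wall_hanger_loop (a point): Apex of the closed loop's window, 40 mm below the grip point; rests on the rail. Loop plate 10 mm thick, 66 mm wide; window 50 mm wide, 58 mm high, top an upside-down V sloping 35 degrees. At rest the grip point is 47 mm above the rail's axis; raised 10 to 36 mm (best 23) from there the loop passes the end stop, 11 mm spare each side.
- tree_mid (a point): Loose model fir tree, 154 mm tall, 60 mm across, its point at half height; it stands in the gap just beyond the painting rail's end stop.
- thinner_mid (a point): Loose white bottle, 180 mm tall, 56 mm across, point at half height, standing beside the drying rail on the side away from the robot.
- paint_jar_mid (a point): Loose amber jar, 70 mm tall, 52 mm across, point at half height, standing on the robot's side of the painting rail.
- wagon_mid (a point): Loose red model wagon 124 mm long (y), 40 mm wide, 52 mm tall, point at half height, standing under the drying rail.

How it is judged:
By the outcome, as a careful person would: the job done as asked, in the order asked, and still so for the second after the job is handed in, with the robot touching nothing.
It also fails if it takes over 67 s, if anything falls off the work surface, if the arm or the gripper's body presses on something with over 40 N, if the wrist force passes 120 N, or if a joint passes its speed limit or range.

## Working session

There is one attempt and no reset: what is moved stays moved. The work goes in short steps, Python scripts to look and compute and a shell command to move; the robot and the scene stay as the last step left them, time stands still between calls to the robot, and variables do not carry over. Pictures are saved under pics/ and viewed, about 8 in all and at most 12, crops included, and the job is handed in when it is done.

```bash
mkdir -p pics; cat > h.py <<'E'
import numpy as np, cv2
from plant import r
def cap(n,f=None):
    p,d=r.capture(n); i=r.camera_info(n)
    if f: cv2.imwrite('pics/'+f,p)
    return p,d,i
def w(u,v,z,i):
    f=210/np.tan(np.radians(i['fovy']/2))
    c=np.stack([(u-i['cx'])*z/f,(v-i['cy'])*z/f,z,np.ones_like(z)])
    return (np.linalg.inv(i['camera_from_world'])@c)[:3].T
def pts(mask,d,i):
    v,u=np.nonzero(mask&(d>0)); return w(u.astype(float),v.astype(float),d[v,u].astype(float),i)
E
python3 - <<'E'
from h import *
print(r.get_state())
ims=[]
for n in ['scene','top']:
    p,d,i=cap(n); ims.append(p); np.savez('/tmp/'+n,d=d,p=p)
    print(n,i['fovy'],i['cx'],i['cy'],np.round(np.linalg.inv(i['camera_from_world'])[:3],3).tolist())
    for q in ['paint_rail','drying_rail','truss_hanger_grip','wall_hanger_grip','tree_mid','thinner_mid','paint_jar_mid','wagon_mid']:
        for m in r.masks_of(q,n)[:2]:
            P=pts(m['pixels'],d,i)
            if len(P): print(q,round(m['score'],2),m['rect'],np.round(np.percentile(P,[2,50,98],axis=0),3).tolist())
cv2.imwrite('pics/a.png',cv2.resize(np.vstack(ims),None,fx=.7,fy=.7))
E
```

```text
{'time_s': 0.0, 'joints': array([ 8.93872716e+01,  2.05925276e+01,  6.33186144e-01, -2.01036232e-02,
       -7.01375750e+01, -1.65079817e+01]), 'qd': array([-0.06703916, -0.04434056, -0.03408721,  0.0599541 ,  0.02548864,
       -0.01831959]), 'joint_torque': array([ 7.88056550e-04, -5.82728219e+01,  2.93041205e+01,  6.99707374e+00,
        6.96711868e-03, -1.66646969e-04]), 'tcp_pos': array([0.19857988, 0.64459923, 0.22560597]), 'eef_rot': array([  95.47537611,   89.90125752, -101.65218047]), 'contact_force': array([ 0.26771403,  0.39973774, -0.25894458]), 'moment': array([ 0.02626455, -0.03746996,  0.00784597]), 'gripper_width': 0.08765011604946939}
scene 43.109397203503974 284.7371169107145 208.91408219645416 [[-0.547, 0.473, -0.691, 1.558], [0.837, 0.304, -0.454, 0.608], [-0.005, -0.827, -0.563, 0.943]]
paint_rail 0.85 [322.3, 191.7, 421.2, 303.3] [[0.474, 0.095, 0.007], [0.543, 0.294, 0.028], [0.596, 0.351, 0.25]]
drying_rail 0.78 [189.2, 149.4, 267.0, 242.8] [[0.472, -0.385, 0.003], [0.608, -0.268, 0.061], [0.658, -0.064, 0.26]]
truss_hanger_grip 0.62 [382.1, 180.9, 396.2, 260.
[... 1389 characters left out ...]
1]]
tree_mid 0.93 [254.7, 209.2, 273.9, 230.0] [[0.548, -0.006, -0.0], [0.569, 0.021, 0.063], [0.6, 0.049, 0.148]]
tree_mid 0.57 [293.7, 201.2, 344.0, 222.9] [[0.571, -0.178, -0.003], [0.592, -0.117, 0.051], [0.614, -0.059, 0.057]]
thinner_mid 0.97 [308.8, 144.5, 332.3, 170.5] [[0.709, -0.138, 0.013], [0.726, -0.109, 0.119], [0.758, -0.087, 0.183]]
paint_jar_mid 0.74 [208.6, 272.2, 230.4, 289.3] [[0.4, 0.125, 0.007], [0.422, 0.145, 0.069], [0.443, 0.171, 0.075]]
wagon_mid 0.97 [294.9, 202.0, 344.0, 224.6] [[0.571, -0.178, 0.015], [0.592, -0.117, 0.051], [0.613, -0.059, 0.057]]
wagon_mid 0.57 [299.7, 182.6, 400.8, 238.0] [[0.538, -0.324, 0.018], [0.597, -0.266, 0.026], [0.652, -0.073, 0.261]]
```

```bash
python3 - <<'E'
from h import *
for n in ['scene','top']:
    D=np.load(f'/tmp/{n}.npz'); i=r.camera_info(n); P=pts(D['d']>0,D['d'],i)
    def med(name,m):
        Q=P[m]
        if len(Q)<3: print(name,len(Q));return
        print(n,name,len(Q),np.round(np.percentile(Q,[3,50,97],axis=0),3).tolist())
        return Q
    x,y,z=P.T
    for name,lo,hi in [('wallgrip',.08,.18),('trussgrip',.2,.29)]:
        med(name,(z>.265)&(z<.33)&(y>lo)&(y<hi)&(x>.4)&(x<.7)); 
        Q=med(name+'top',(z>.302)&(z<.33)&(y>lo)&(y<hi)&(x>.4)&(x<.7))
    for name,lo,hi,h in [('paint',.09,.30,.241),('dry',-.28,-.04,.251)]:
        m=(abs(z-h)<.006)&(y>lo)&(y<hi)&(x>.5)&(x<.68)
        Q=med(name+' railtop',m)
        if Q is not None and len(Q)>10:
            for _ in range(4):
                a=np.polyfit(Q[:,1],Q[:,0],1); e=abs(np.polyval(a,Q[:,1])-Q[:,0]); Q=Q[e<max(.006,np.median(e)*2)]
            print(' line x=',a, 'angle',np.degrees(np.arctan(a[0])),'y',Q[:,1].min(),Q[:,1].max(),len(Q))
    for name,lo,hi,h in [('paintend',.05,.115,0),('dryend',-.09,-.03,0)]:
        med(name,(z>.215)&(z<.27)&(y>lo)&(y<hi)&(x>.5)&(x<.68))
s=np.load('/tmp/scene.npz')['p'];t=np.load('/tmp/top.npz')['p']
a=cv2.resize(s[130:310,170:450],(800,514)); b=cv2.resize(t[120:310,110:420],(800,490))
cv2.imwrite('pics/b.png',cv2.resize(np.vstack([a,b]),(478,600))) if 0 else cv2.imwrite('pics/b.png',cv2.resize(np.vstack([a,b]),None,fx=.59,fy=.59))
E
```

```text
scene wallgrip 124 [[0.572, 0.126, 0.267], [0.59, 0.133, 0.293], [0.596, 0.139, 0.31]]
scene wallgriptop 44 [[0.572, 0.124, 0.303], [0.586, 0.133, 0.309], [0.595, 0.139, 0.311]]
scene trussgrip 118 [[0.537, 0.237, 0.267], [0.556, 0.245, 0.294], [0.561, 0.251, 0.31]]
scene trussgriptop 42 [[0.536, 0.236, 0.303], [0.55, 0.244, 0.308], [0.562, 0.25, 0.311]]
scene paint railtop 437 [[0.539, 0.095, 0.235], [0.566, 0.195, 0.24], [0.602, 0.294, 0.246]]
 line x= [-0.28350672  0.62124096] angle -15.82838949074813 y 0.09051928143321297 0.29799380903571826 278
scene dry railtop 303 [[0.596, -0.272, 0.245], [0.616, -0.168, 0.251], [0.636, -0.062, 0.256]]
 line x= [0.1460523  0.64118034] angle 8.309429206392787 y -0.2664381559362443 -0.058921660205468185 227
scene paintend 87 [[0.585, 0.087, 0.228], [0.594, 0.095, 0.24], [0.606, 0.114, 0.249]]
scene dryend 93 [[0.617, -0.087, 0.236], [0.631, -0.064, 0.249], [0.642, -0.06, 0.26]]
top wallgrip 90 [[0.569, 0.122, 0.268], [0.58, 0.128, 0.306], [0.591, 0.136, 0.31]]
top wallgriptop 66 [[0.57, 0.123, 0.304], [0.58, 0.13, 0.307], [0.591, 0.137, 0.31]]
top trussgrip 111 [[0.534, 0.234, 0.269], [0.545, 0.239, 0.305], [0.557, 0.247, 0.311]]
top trussgriptop 66 [[0.535, 0.234, 0.303], [0.546, 0.241, 0.307], [0.557, 0.249, 0.311]]
top paint railtop 480 [[0.525, 0.095, 0.236], [0.562, 0.192, 0.24], [0.598, 0.284, 0.246]]
 line x= [-0.30482935  0.61996478] angle -16.952759836388292 y 0.09108899596462647 0.2996695108953761 342
top dry railtop 500 [[0.591, -0.268, 0.246], [0.613, -0.168, 0.25], [0.63, -0.065, 0.256]]
 line x= [0.15463994 0.63853543] angle 8.790586029632642 y -0.27814794799614173 -0.06291759660068669 445
top paintend 93 [[0.582, 0.083, 0.235], [0.59, 0.095, 0.24], [0.604, 0.114, 0.25]]
top dryend 85 [[0.618, -0.088, 0.245], [0.627, -0.072, 0.251], [0.639, -0.061, 0.26]]
```

View pics/b.png

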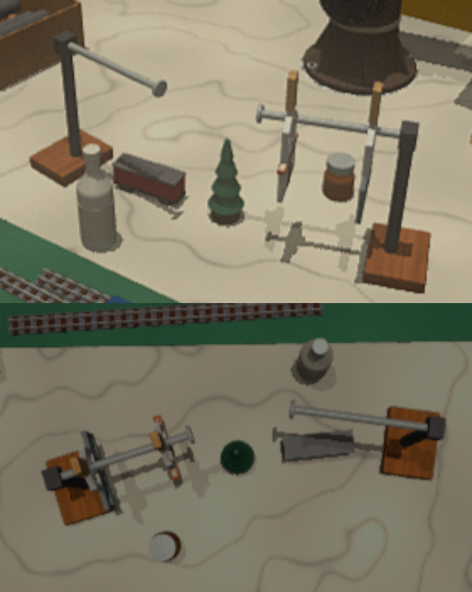

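```bash
cat >> h.py <<'E'
from scipy.spatial.transform import Rotation as Ro
def pose():
    s=r.get_state(); return np.array(s['tcp_pos']),Ro.from_euler('xyz',s['eef_rot'],degrees=True),s
def target(jaw,R):
    # tool x down, jaw axis (tool y) at angle jaw or jaw+180, whichever nearer
    c=[]
    for a in (jaw,jaw+180):
        a=np.radians(a); X=np.array([0,0,-1.]);Y=np.array([np.cos(a),np.sin(a),0]);c.append(Ro.from_matrix(np.stack([X,Y,np.cross(X,Y)],1)))
    return min(c,key=lambda q:(R.inv()*q).magnitude())
def plan(way,jaw,p=None):
    """turn first, then shifts (cm, tool axes after turn) through waypoints"""
    q,R,s=pose(); T=target(jaw,R)
    print('t',round(s['time_s'],2),'tcp',np.round(q,4),'w',round(s['gripper_width'],4),'F',np.round(s['contact_force'],1),'turn',np.round((R.inv()*T).as_rotvec(),3))
    for g in way:
        g=np.array(g,float); print(' to',g,'shift cm',np.round(T.inv().apply(g-q)*100,2)); q=g
E
python3 - <<'E'
from h import *
print(pose()[1].as_matrix().round(3))
plan([(.199,.645,.38),(.581,.131,.38)],16.5)
plan([(.199,.645,.38),(.581,.131,.38)],16.5+180)
E
```

```text
[[-0.    -0.294 -0.956]
 [ 0.    -0.956  0.294]
 [-1.    -0.     0.   ]]
t 0.9 tcp [0.1987 0.6451 0.2266] w 0.0877 F [-0.  -0.   0.7] turn [0.984 0.    0.   ]
 to [0.199 0.645 0.38 ] shift cm [-1.534e+01 -3.000e-02 -1.000e-02]
 to [0.581 0.131 0.38 ] shift cm [  0.   -22.03 -60.13]
t 0.9 tcp [0.1987 0.6451 0.2266] w 0.0877 F [-0.  -0.   0.7] turn [0.984 0.    0.   ]
 to [0.199 0.645 0.38 ] shift cm [-1.534e+01 -3.000e-02 -1.000e-02]
 to [0.581 0.131 0.38 ] shift cm [  0.   -22.03 -60.13]
```

```bash
python3 -m creep '[[0.123,0,0,-2,0,0,100],[0.123,0,0,-2,0,0,100],[0.123,0,0,-2,0,0,100],[0.123,0,0,-2,0,0,100],[0.123,0,0,-2,0,0,100],[0.123,0,0,-2,0,0,100],[0.123,0,0,-2,0,0,100],[0.123,0,0,-2,0,0,100]]' 40 && python3 -m creep '[[0,0,0,0,-1.4,-4,100],[0,0,0,0,-1.4,-4,100],[0,0,0,0,-1.4,-4,100],[0,0,0,0,-1.4,-4,100],[0,0,0,0,-1.4,-4,100],[0,0,0,0,-1.4,-4,100],[0,0,0,0,-1.4,-4,100],[0,0,0,0,-1.4,-4,100]]' && python3 -m creep '[[0,0,0,0,-1.5,-4,100],[0,0,0,0,-1.5,-4,100],[0,0,0,0,-1.5,-4,100],[0,0,0,0,-1.5,-4,100],[0,0,0,0,-1.5,-4,100],[0,0,0,0,-1.5,-4,100],[0,0,0,0,-1.5,-4,100],[0,0,0,0,0,0,100]]'
python3 - <<'E'
from h import *
plan([(.581,.131,.38),(.581,.131,.267)],16.5)
p,d,i=cap('wrist','c.png')
for q in ['wall_hanger_grip','wall_hanger_loop']:
    for m in r.masks_of(q,'wrist')[:2]:
        P=pts(m['pixels'],d,i); print(q,m['score'],m['rect'],len(P))
P=pts(d>0,d,i); m=(P[:,2]>.295)&(P[:,2]<.32); Q=P[m]; print(len(Q),np.percentile(Q,[2,50,98],axis=0).round(4).tolist())
pp=Q[:,:2].astype(np.float32); print(cv2.minAreaRect(pp))
E
```

```text
time_s: 1.7
tcp_pos: [0.1987, 0.645, 0.3875]
eef_rot: [-14.7, 90.0, 91.5]
contact_force: [0.4, 1.0, 0.1]
gripper_width: 0.0875
time_s: 2.5
tcp_pos: [0.3976, 0.3685, 0.3869]
eef_rot: [-45.9, 90.0, 60.6]
contact_force: [0.4, 0.5, 0.0]
gripper_width: 0.0877
time_s: 3.3
tcp_pos: [0.5792, 0.1277, 0.3858]
eef_rot: [132.3, 89.9, -121.5]
contact_force: [-0.4, 0.1, 0.8]
gripper_width: 0.0875
t 3.3 tcp [0.5792 0.1277 0.3858] w 0.0875 F [-0.4  0.1  0.8] turn [-0.004 -0.001 -0.001]
 to [0.581 0.131 0.38 ] shift cm [ 0.58 -0.27  0.26]
 to [0.581 0.131 0.267] shift cm [11.3  0.  -0. ]
wall_hanger_grip 0.64 [236.0, 180.9, 318.8, 231.0] 2243
wall_hanger_loop 0.68 [234.3, 180.0, 320.5, 228.3] 2319
wall_hanger_loop 0.6 [239.2, 258.1, 324.1, 320.0] 1433
522 [[0.5683, 0.1244, 0.2968], [0.5795, 0.1309, 0.308], [0.5908, 0.1394, 0.3095]]
((0.5792021751403809, 0.1325829178094864), (0.023793920874595642, 0.012345748953521252), 17.45531463623047)
```

View pics/c.png

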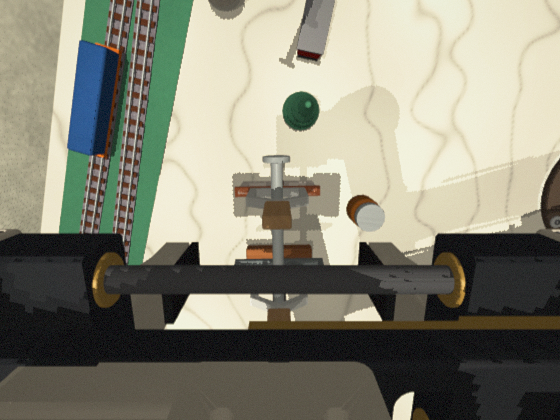

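```bash
python3 -m creep '[[0,0,0,0.5,-0.14,0.36,100],[0,0,0,2.5,0,0,100],[0,0,0,2.5,0,0,100],[0,0,0,2.5,0,0,100],[0,0,0,2,0,0,100],[0,0,0,2,0,0,100],[0,0,0,0,0,0,100],[0,0,0,0,0,0,20]]' 40 && python3 -m creep '[[0,0,0,0,0,0,10],[0,0,0,0,0,0,10],[0,0,0,0,0,0,10],[0,0,0,0,0,0,10],[0,0,0,0,0,0,10],[0,0,0,0,0,0,10]]' 40
python3 - <<'E'
from h import *
plan([],16.5); plan([],-8.6)
cap('scene')
p,d,i=cap('scene'); cv2.imwrite('pics/d.png',cv2.resize(p[130:310,170:450],(800,514)))
E
```

```text
time_s: 4.25
tcp_pos: [0.5773, 0.1361, 0.2671]
eef_rot: [-161.2, 90.0, -54.6]
contact_force: [0.5, 0.0, 1.2]
gripper_width: 0.0839
time_s: 4.85
tcp_pos: [0.5775, 0.1352, 0.2666]
eef_rot: [-68.4, 90.0, 38.1]
contact_force: [0.2, 0.3, -0.9]
gripper_width: 0.0372
t 4.85 tcp [0.5775 0.1352 0.2666] w 0.0372 F [ 0.2  0.3 -0.9] turn [-0.  0.  0.]
t 4.85 tcp [0.5775 0.1352 0.2666] w 0.0372 F [ 0.2  0.3 -0.9] turn [0.438 0.    0.   ]
```

View pics/d.png

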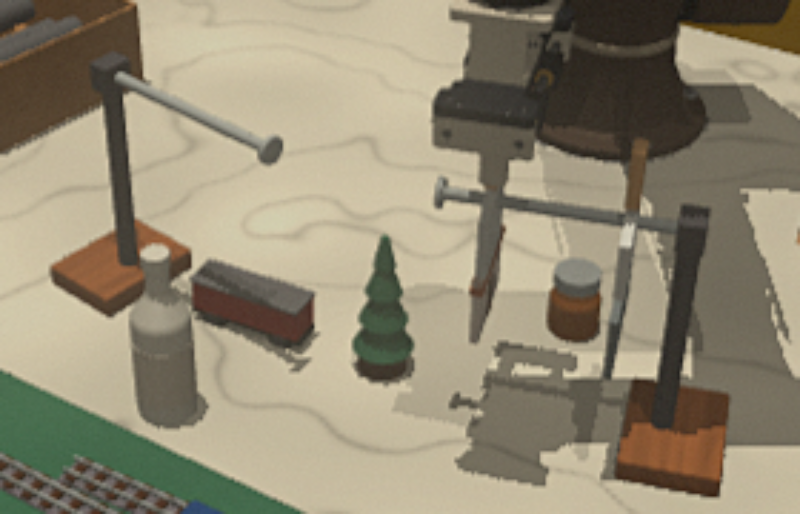

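```bash
python3 -m creep '[[0,0,0,0,0,-0.3,10],[0,0,0,0,0,0,10],[0,0,0,0,0,0,10],[0,0,0,0,0,0,10],[0,0,0,0,0,0,10]]' 40 && python3 -m creep '[[0,0,0,-0.4,0,0,10],[0,0,0,-0.5,0,0,10],[0,0,0,-0.5,0,0,10],[0,0,0,-0.5,0,0,10],[0,0,0,-0.4,0,0,10],[0,0,0,0,0,0,10],[0,0,0,0,0,0,10]]'
python3 - <<'E'
from h import *
plan([],16.5)
p,d,i=cap('wrist','e.png')
for n in ['scene','top','wrist']:
    if n!='wrist': p,d,i=cap(n)
    for m in r.masks_of('wall_hanger_grip',n)[:1]:
        P=pts(m['pixels'],d,i); print(n,m['score'],m['rect'],np.percentile(P,[2,50,98],axis=0).round(3).tolist())
cv2.imwrite('pics/e2.png',cv2.resize(p,None,fx=1,fy=1))
E
```

```text
time_s: 5.45
tcp_pos: [0.5789, 0.1324, 0.2668]
eef_rot: [-100.6, 89.9, 5.9]
contact_force: [3.7, -0.3, -0.3]
gripper_width: 0.0238
time_s: 6.15
tcp_pos: [0.5783, 0.1324, 0.2895]
eef_rot: [13.3, 90.0, 119.8]
contact_force: [-0.1, 0.1, -2.0]
gripper_width: 0.0238
t 6.15 tcp [0.5783 0.1324 0.2895] w 0.0238 F [-0.1  0.1 -2. ] turn [-0.  0. -0.]
scene 0.96 [333.8, 187.0, 347.5, 239.1] [[0.54, 0.118, 0.142], [0.602, 0.136, 0.201], [0.629, 0.146, 0.273]]
wrist 0.83 [216.9, 192.4, 338.2, 302.5] [[0.367, -0.154, -0.006], [0.557, -0.013, 0.0], [0.645, 0.112, 0.397]]
```

View pics/e.png

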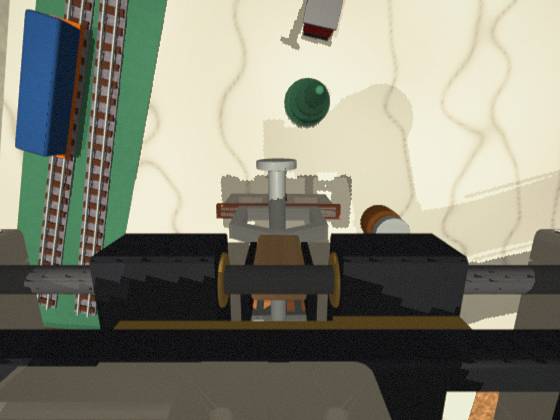

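```bash
python3 -m creep '[[0,0,0,0,0,-0.4,10],[0,0,0,0,0,-0.8,10],[0,0,0,0,0,-0.9,10],[0,0,0,0,0,-0.9,10],[0,0,0,0,0,-0.9,10],[0,0,0,0,0,-0.9,10],[0,0,0,0,0,-0.9,10],[0,0,0,0,0,-0.5,10]]' 40 && python3 -m creep '[[0,0,0,0,0,-0.2,10],[0,0,0,0,0,0,10],[0,0,0,0,0,0,10]]'
python3 - <<'E'
from h import *
plan([],16.5)
p,d,i=cap('wrist','f.png')
p2,d2,i2=cap('scene')
for m in r.masks_of('wall_hanger_grip','scene')[:1]:
    P=pts(m['pixels'],d2,i2); print(m['score'],m['rect'],np.percentile(P,[2,50,98],axis=0).round(3).tolist())
P=pts(d2>0,d2,i2);x,y,z=P.T;Q=P[(z>.215)&(z<.255)&(y>.06)&(y<.12)&(x>.55)&(x<.63)];print(np.histogram(Q[:,1],bins=np.arange(.06,.121,.004)))
cv2.imwrite('pics/f2.png',np.hstack([p[100:400,130:430],cv2.resize(p2[150:270,270:420],(450,360))[:300]]))
E
```

```text
time_s: 7.25
tcp_pos: [0.5962, 0.0719, 0.2896]
eef_rot: [149.9, 90.0, -103.6]
contact_force: [0.2, -0.2, -1.4]
gripper_width: 0.0237
time_s: 7.55
tcp_pos: [0.5965, 0.0712, 0.2896]
eef_rot: [-10.3, 90.0, 96.2]
contact_force: [0.0, 0.4, -2.2]
gripper_width: 0.0236
t 7.55 tcp [0.5965 0.0712 0.2896] w 0.0236 F [ 0.   0.4 -2.2] turn [0. 0. 0.]
0.86 [306.0, 184.3, 323.2, 235.9] [[0.558, 0.056, 0.146], [0.613, 0.073, 0.205], [0.648, 0.085, 0.273]]
(array([24,  7,  2, 14, 18,  9,  5, 19, 20,  8, 10,  7,  9,  8,  7]), array([0.06 , 0.064, 0.068, 0.072, 0.076, 0.08 , 0.084, 0.088, 0.092,
       0.096, 0.1  , 0.104, 0.108, 0.112, 0.116, 0.12 ]))
```

View pics/f2.png

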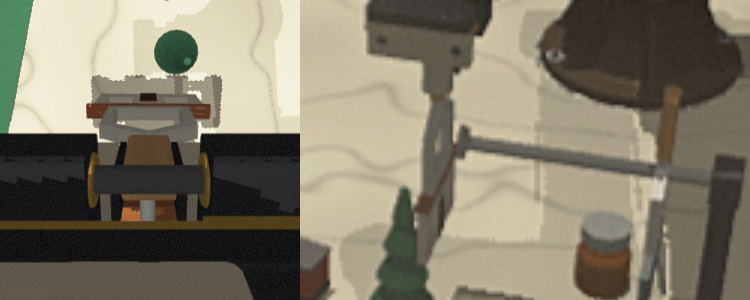

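```bash
python3 -m creep '[[0,0,0,0,0,-0.8,10],[0,0,0,-0.6,0,0,10],[0,0,0,-1.2,0,0,10],[0,0,0,-1.5,0,0,10],[0,0,0,-1.5,0,0,10],[0,0,0,-1.5,0,0,10],[0,0,0,-0.7,0,0,10],[0,0,0,0,0,0,10]]' 40 && python3 -m creep '[[0.05,0,0,0,0,0,10],[0.065,0,0,0,0,0,10],[0.065,0,0,0,0,0,10],[0.065,0,0,0,0,0,10],[0.065,0,0,0,0,0,10],[0.065,0,0,0,0,0,10],[0.063,0,0,0,0,0,10],[0,0,0,0,0,0,10]]'
python3 - <<'E'
from h import *
plan([(.6355,-.03,.36),(.6355,-.03,.2995),(.618,-.145,.2995)],-8.6)
E
```

```text
time_s: 8.5
tcp_pos: [0.5993, 0.0635, 0.3613]
eef_rot: [-89.2, 89.8, 17.3]
contact_force: [-0.5, -0.3, -1.1]
gripper_width: 0.0237
time_s: 9.3
tcp_pos: [0.5985, 0.0633, 0.3588]
eef_rot: [107.9, 89.9, -170.8]
contact_force: [-0.5, 0.0, -1.6]
gripper_width: 0.0239
t 9.3 tcp [0.5985 0.0633 0.3588] w 0.0239 F [-0.5  0.  -1.6] turn [-0.001 -0.    -0.001]
 to [ 0.6355 -0.03    0.36  ] shift cm [-0.12 -5.05 -8.68]
 to [ 0.6355 -0.03    0.2995] shift cm [6.05 0.   0.  ]
 to [ 0.618  -0.145   0.2995] shift cm [ 0.000e+00  1.000e-02 -1.163e+01]
```

Carry to in front of the drying stop, then lower and look.

```bash
python3 -m creep '[[0,0,0,0,-0.4,-0.7,10],[0,0,0,0,-0.8,-1.4,10],[0,0,0,0,-0.9,-1.5,10],[0,0,0,0,-0.9,-1.5,10],[0,0,0,0,-0.9,-1.5,10],[0,0,0,0,-0.7,-1.3,10],[0,0,0,0,-0.4,-0.7,10],[0,0,0,0,0,0,10]]' 40 && python3 -m creep '[[0,0,0,0.5,0,0,10],[0,0,0,1,0,0,10],[0,0,0,1.2,0,0,10],[0,0,0,1.2,0,0,10],[0,0,0,1.2,0,0,10],[0,0,0,0.8,0,0,10],[0,0,0,0,0,0,10],[0,0,0,0,0,0,10]]'
python3 - <<'E'
from h import *
plan([(.618,-.145,.2995)],-8.6)
p,d,i=cap('wrist','g.png')
P=pts(d>0,d,i);x,y,z=P.T
def fit(P,h):
    x,y,z=P.T
    Q=P[(abs(z-h)<.006)&(y<-.075)&(y>-.26)&(x>.56)&(x<.68)]
    print(len(Q)); a=np.polyfit(Q[:,1],Q[:,0],1) if len(Q)>10 else None
    if a is not None: print('line',a,Q[:,1].min())
    Q=P[(z>.225)&(z<.265)&(y<-.045)&(y>-.075)&(x>.6)&(x<.66)]; print(len(Q),np.percentile(Q,[3,50,97],axis=0).round(4).tolist() if len(Q) else '')
fit(P,.251)
p2,d2,i2=cap('scene')
fit(pts(d2>0,d2,i2),.251)
cv2.imwrite('pics/g2.png',np.hstack([p[60:360,130:430],cv2.resize(p2[130:250,210:360],(450,360))[:300]]))
E
```

```text
time_s: 10.1
tcp_pos: [0.6357, -0.0304, 0.3592]
eef_rot: [116.6, 90.0, -162.1]
contact_force: [-0.4, 0.2, -2.1]
gripper_width: 0.0235
time_s: 10.9
tcp_pos: [0.6355, -0.0292, 0.3007]
eef_rot: [-157.4, 90.0, -76.0]
contact_force: [-0.9, -0.4, -1.8]
gripper_width: 0.0238
t 10.9 tcp [ 0.6355 -0.0292  0.3007] w 0.0238 F [-0.9 -0.4 -1.8] turn [ 0. -0.  0.]
 to [ 0.618  -0.145   0.2995] shift cm [  0.12   0.   -11.71]
3039
line [0.14905172 0.6381551 ] -0.17250114516545922
654 [[0.6168, -0.0742, 0.2423], [0.628, -0.0661, 0.2525], [0.6407, -0.0607, 0.2596]]
227
line [0.1513349  0.64169224] -0.2598690955123085
40 [[0.623, -0.0695, 0.2432], [0.6361, -0.0645, 0.2543], [0.644, -0.0605, 0.2604]]
```

View pics/g2.png

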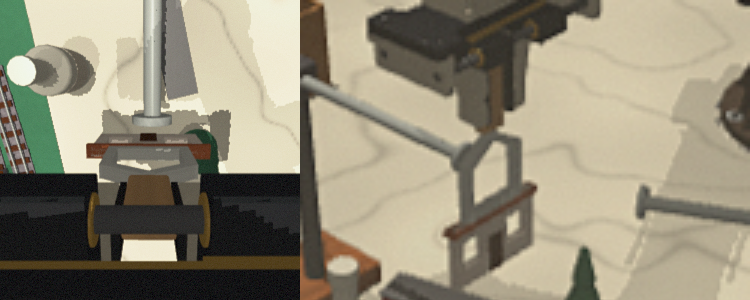

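```bash
python3 -m creep '[[0,0,0,0.1,0.15,-0.4,10],[0,0,0,0,0,-0.9,10],[0,0,0,0,0,-0.9,10],[0,0,0,0,0,-0.9,10],[0,0,0,0,0,-0.9,10],[0,0,0,0,0,-0.9,10],[0,0,0,0,0,-0.9,10],[0,0,0,0,0,-0.4,10]]' 40 && python3 -m creep '[[0,0,0,0,0,0,10],[0,0,0,0,0,0,10]]'
python3 - <<'E'
from h import *
plan([(.6075,-.205,.2995)],-8.6)
p,d,i=cap('wrist','h1.png')
p2,d2,i2=cap('scene')
cv2.imwrite('pics/h2.png',np.hstack([p[60:360,130:430],cv2.resize(p2[130:250,210:360],(450,360))[:300]]))
E
```

```text
time_s: 11.8
tcp_pos: [0.6245, -0.0913, 0.2996]
eef_rot: [176.5, 90.0, -102.2]
contact_force: [-0.1, -0.1, -2.0]
gripper_width: 0.0237
time_s: 12.0
tcp_pos: [0.6247, -0.0902, 0.2995]
eef_rot: [-15.6, 90.0, 65.8]
contact_force: [-0.3, 0.6, -1.7]
gripper_width: 0.0237
t 12.0 tcp [ 0.6247 -0.0902  0.2995] w 0.0237 F [-0.3  0.6 -1.7] turn [-0.  0.  0.]
 to [ 0.6075 -0.205   0.2995] shift cm [  0.    -0.02 -11.6 ]
```

View pics/h2.png

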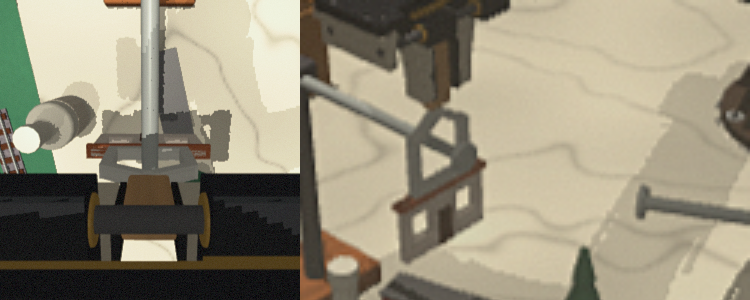

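```bash
python3 -m creep '[[0,0,0,0,0,-0.8,10],[0,0,0,0,0,-1.6,10],[0,0,0,0,0,-1.8,10],[0,0,0,0,0,-1.8,10],[0,0,0,0,0,-1.8,10],[0,0,0,0,0,-1.8,10],[0,0,0,0,0,-1.2,10],[0,0,0,0,0,-0.6,10]]' 40 && python3 -m creep '[[0,0,0,0,0,0,10],[0,0,0,0.5,0,0,10],[0,0,0,0.6,0,0,10],[0,0,0,0.5,0,0,10],[0,0,0,0.4,0,0,10],[0,0,0,0,0,0,10],[0,0,0,0,0,0,10]]' && python3 -m creep '[[0,0,0,0.15,0,0,10],[0,0,0,0.15,0,0,10],[0,0,0,0,0,0,10],[0,0,0,0,0,0,10]]'
python3 - <<'E'
from h import *
plan([],-8.6)
E
```

```text
time_s: 12.9
tcp_pos: [0.6073, -0.2046, 0.2995]
eef_rot: [106.9, 90.0, -171.7]
contact_force: [0.1, 0.5, -2.4]
gripper_width: 0.0235
time_s: 13.6
tcp_pos: [0.6077, -0.2028, 0.2795]
eef_rot: [148.7, 90.0, -129.9]
contact_force: [0.1, -0.6, -1.2]
gripper_width: 0.0238
time_s: 14.0
tcp_pos: [0.6078, -0.203, 0.2773]
eef_rot: [-94.0, 89.9, -12.6]
contact_force: [-1.4, 2.2, 3.8]
gripper_width: 0.0236
t 14.0 tcp [ 0.6078 -0.203   0.2773] w 0.0236 F [-1.4  2.2  3.8] turn [ 0.    -0.     0.001]
```

```bash
python3 -m creep '[[0,0,0,-0.05,0,0,27],[0,0,0,0,0,0,32],[0,0,0,0,0,0,40],[0,0,0,0,0,0,60],[0,0,0,0,0,0,80],[0,0,0,0,0,0,80],[0,0,0,0,0,0,80],[0,0,0,0,0,0,80]]' 40 && python3 -m creep '[[0,0,0,-0.5,0,0,80],[0,0,0,-1.5,0,0,80],[0,0,0,-2,0,0,80],[0,0,0,-2,0,0,80],[0,0,0,-2,0,0,80],[0,0,0,-2,0,0,80],[0,0,0,-1,0,0,80]]'
python3 - <<'E'
from h import *
plan([(.546,.241,.385)],16.5)
for n in ['scene','top']:
    p,d,i=cap(n)
    for q in ['wall_hanger_grip','truss_hanger_grip']:
        for m in r.masks_of(q,n)[:1]:
            P=pts(m['pixels'],d,i); print(n,q,m['score'],m['rect'],np.percentile(P,[2,50,98],axis=0).round(3).tolist())
    P=pts(d>0,d,i);x,y,z=P.T
    for lo,hi in [(-.24,-.15),(.2,.29)]:
        Q=P[(z>.3)&(z<.325)&(y>lo)&(y<hi)&(x>.5)&(x<.65)]
        if len(Q):print(lo,len(Q),np.percentile(Q,[3,50,97],axis=0).round(3).tolist())
E
```

```text
time_s: 14.8
tcp_pos: [0.6076, -0.203, 0.277]
eef_rot: [164.9, 90.0, -113.7]
contact_force: [-0.5, 0.3, -0.6]
gripper_width: 0.0679
time_s: 15.5
tcp_pos: [0.608, -0.2032, 0.3895]
eef_rot: [-95.2, 89.8, -13.8]
contact_force: [-0.5, -0.2, -0.0]
gripper_width: 0.0702
t 15.5 tcp [ 0.608  -0.2032  0.3895] w 0.0702 F [-0.5 -0.2 -0. ] turn [-0.438 -0.001  0.003]
 to [0.546 0.241 0.385] shift cm [ 0.45 -6.67 44.35]
scene wall_hanger_grip 0.71 [210.6, 140.5, 240.6, 207.1] [[0.56, -0.216, 0.131], [0.614, -0.205, 0.187], [0.653, -0.196, 0.318]]
scene truss_hanger_grip 0.81 [381.2, 179.9, 393.6, 259.2] [[0.533, 0.238, 0.125], [0.572, 0.25, 0.22], [0.609, 0.263, 0.31]]
-0.24 81 [[0.598, -0.214, 0.3], [0.613, -0.203, 0.313], [0.622, -0.199, 0.321]]
0.2 46 [[0.537, 0.236, 0.301], [0.553, 0.244, 0.309], [0.559, 0.25, 0.311]]
top wall_hanger_grip 0.79 [352.7, 186.0, 370.0, 221.8] [[0.556, -0.212, 0.132], [0.601, -0.202, 0.187], [0.642, -0.195, 0.276]]
top truss_hanger_grip 0.71 [160.1, 205.7, 185.3, 253.8] [[0.489, 0.221, 0.121], [0.54, 0.237, 0.185], [0.601, 0.258, 0.31]]
-0.24 11 [[0.597, -0.208, 0.311], [0.606, -0.206, 0.317], [0.616, -0.205, 0.321]]
0.2 67 [[0.535, 0.234, 0.303], [0.546, 0.24, 0.307], [0.557, 0.249, 0.311]]
```

```bash
python3 -m creep '[[-0.11,0,0,0,0,0,100],[-0.11,0,0,0,0,0,100],[-0.11,0,0,0,0,0,100],[-0.108,0,0,0,0,0,100],[0,0,0,0,-0.3,2,100],[0,0,0,0,-0.6,4,100],[0,0,0,0,-0.6,4,100],[0,0,0,0,-0.6,4,100]]' 40 && python3 -m creep '[[0,0,0,0,-0.6,4,100],[0,0,0,0,-0.6,4,100],[0,0,0,0,-0.6,4,100],[0,0,0,0,-0.6,4,100],[0,0,0,0,-0.6,4,100],[0,0,0,0,-0.6,4,100],[0,0,0,0,-0.6,4,100],[0,0,0,0,-0.4,2.3,100]]' && python3 -m creep '[[0,0,0,0,0,0,100],[0,0,0,0,0,0,100],[0,0,0,0,0,0,100]]'
python3 - <<'E'
from h import *
plan([(.546,.242,.385),(.546,.242,.266)],16.5)
p,d,i=cap('wrist')
P=pts(d>0,d,i); m=(P[:,2]>.3)&(P[:,2]<.32); Q=P[m]; print(len(Q),np.percentile(Q,[2,50,98],axis=0).round(4).tolist())
print(cv2.minAreaRect(Q[:,:2].astype(np.float32)))
E
```

```text
time_s: 16.6
tcp_pos: [0.5873, -0.0616, 0.3859]
eef_rot: [81.0, 89.9, -172.6]
contact_force: [0.2, 0.4, 0.2]
gripper_width: 0.0877
time_s: 17.4
tcp_pos: [0.5451, 0.2433, 0.3858]
eef_rot: [99.6, 89.9, -153.8]
contact_force: [0.6, -0.6, 0.1]
gripper_width: 0.0874
time_s: 17.7
tcp_pos: [0.546, 0.24, 0.3867]
eef_rot: [124.8, 90.0, -128.7]
contact_force: [-0.8, -0.3, -0.3]
gripper_width: 0.0875
t 17.7 tcp [0.546  0.24   0.3867] w 0.0875 F [-0.8 -0.3 -0.3] turn [-0.    -0.    -0.001]
 to [0.546 0.242 0.385] shift cm [ 0.17 -0.05  0.19]
 to [0.546 0.242 0.266] shift cm [11.9  0.  -0. ]
463 [[0.5345, 0.2349, 0.3013], [0.5461, 0.2415, 0.3083], [0.5573, 0.2493, 0.3097]]
((0.5457611083984375, 0.24230927228927612), (0.023563627153635025, 0.011483370326459408), 17.03338623046875)
```

```bash
python3 -m creep '[[0,0,0,0.5,0,0.2,100],[0,0,0,2.5,0,0,100],[0,0,0,2.5,0,0,100],[0,0,0,2.5,0,0,100],[0,0,0,2,0,0,100],[0,0,0,2,0,0,100],[0,0,0,0,0,0,60],[0,0,0,0,0,0,30]]' 40 && python3 -m creep '[[0,0,0,0,0,0,10],[0,0,0,0,0,0,10],[0,0,0,0,0,0,10],[0,0,0,0,0,0,10],[0,0,0,0,0,0,10],[0,0,0,0,0,0,10],[0,0,0,0,0,0,10],[0,0,0,0,0,0,10]]' 40 && python3 -m creep '[[0,0,0,0,0,0,10],[0,0,0,-0.4,0,0,10],[0,0,0,-0.5,0,0,10],[0,0,0,-0.5,0,0,10],[0,0,0,-0.5,0,0,10],[0,0,0,-0.4,0,0,10],[0,0,0,0,0,0,10],[0,0,0,0,0,0,10]]'
python3 - <<'E'
from h import *
plan([(.5965,.0712,.2895)],16.5)
E
```

```text
time_s: 18.55
tcp_pos: [0.5457, 0.2422, 0.2674]
eef_rot: [175.4, 90.0, -78.1]
contact_force: [0.3, -0.6, 0.9]
gripper_width: 0.0771
time_s: 19.35
tcp_pos: [0.5454, 0.2428, 0.2671]
eef_rot: [141.5, 90.0, -112.0]
contact_force: [-0.4, 0.6, 0.4]
gripper_width: 0.0236
time_s: 20.15
tcp_pos: [0.5454, 0.2428, 0.2901]
eef_rot: [-17.9, 90.0, 88.6]
contact_force: [-0.4, -0.3, -0.6]
gripper_width: 0.0235
t 20.15 tcp [0.5454 0.2428 0.2901] w 0.0235 F [-0.4 -0.3 -0.6] turn [-0.  0.  0.]
 to [0.5965 0.0712 0.2895] shift cm [  0.06  -0.03 -17.9 ]
```

```bash
python3 -m creep '[[0,0,0,0,0,-0.5,10],[0,0,0,0,0,-1.2,10],[0,0,0,0,0,-1.6,10],[0,0,0,0,0,-1.6,10],[0,0,0,0,0,-1.6,10],[0,0,0,0,0,-1.6,10],[0,0,0,0,0,-1.3,10],[0,0,0,0,0,-0.6,10]]' 40 && python3 -m creep '[[0,0,0,0,0,0,10],[0,0,0,0,0,0,10]]'
python3 - <<'E'
from h import *
plan([(.5985,.063,.2895)],16.5)
p,d,i=cap('wrist')
p2,d2,i2=cap('scene')
for m in r.masks_of('truss_hanger_grip','scene')[:1]:
    P=pts(m['pixels'],d2,i2); print(m['score'],m['rect'],np.percentile(P,[2,50,98],axis=0).round(3).tolist())
cv2.imwrite('pics/k2.png',np.hstack([p[100:400,130:430],cv2.resize(p2[150:270,270:420],(450,360))[:300]]))
E
```

```text
time_s: 20.95
tcp_pos: [0.5743, 0.1452, 0.2901]
eef_rot: [175.1, 90.0, -78.5]
contact_force: [-0.1, -0.6, -0.9]
gripper_width: 0.0239
time_s: 21.15
tcp_pos: [0.5739, 0.1469, 0.29]
eef_rot: [3.4, 90.0, 109.8]
contact_force: [-0.1, -0.1, -1.5]
gripper_width: 0.0236
t 21.15 tcp [0.5739 0.1469 0.29  ] w 0.0236 F [-0.1 -0.1 -1.5] turn [-0.  0. -0.]
 to [0.5985 0.063  0.2895] shift cm [ 0.05  0.02 -8.75]
0.97 [340.8, 186.5, 353.8, 248.3] [[0.211, -0.017, -0.0], [0.595, 0.153, 0.2], [0.638, 0.168, 0.279]]
```

View pics/k2.png

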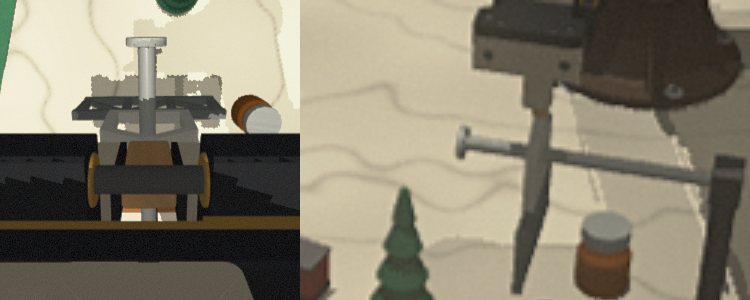

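```bash
python3 -m creep '[[0,0,0,0,0,-0.6,10],[0,0,0,0,0,-1.2,10],[0,0,0,0,0,-1.3,10],[0,0,0,0,0,-1.3,10],[0,0,0,0,0,-1.3,10],[0,0,0,0,0,-1.3,10],[0,0,0,0,0,-1.2,10],[0,0,0,0,0,-0.55,10]]' 40 && python3 -m creep '[[0,0,0,0,0,0,10],[0,0,0,-0.6,0,0,10],[0,0,0,-1.2,0,0,10],[0,0,0,-1.5,0,0,10],[0,0,0,-1.5,0,0,10],[0,0,0,-1.5,0,0,10],[0,0,0,-0.7,0,0,10],[0,0,0,0,0,0,10]]' && python3 -m creep '[[0.05,0,0,0,0,0,10],[0.065,0,0,0,0,0,10],[0.065,0,0,0,0,0,10],[0.065,0,0,0,0,0,10],[0.065,0,0,0,0,0,10],[0.065,0,0,0,0,0,10],[0.063,0,0,0,0,0,10],[0,0,0,0,0,0,10]]'
python3 - <<'E'
from h import *
plan([(.6342,-.03,.36),(.6342,-.03,.2995),(.621,-.115,.2995)],-8.6)
E
```

```text
time_s: 22.1
tcp_pos: [0.5991, 0.0615, 0.29]
eef_rot: [131.3, 90.0, -122.3]
contact_force: [-0.4, 0.4, -0.6]
gripper_width: 0.0241
time_s: 22.9
tcp_pos: [0.5991, 0.0635, 0.3619]
eef_rot: [-88.0, 89.8, 18.5]
contact_force: [-0.1, 0.6, -2.2]
gripper_width: 0.024
time_s: 23.7
tcp_pos: [0.5984, 0.0631, 0.3593]
eef_rot: [107.0, 89.9, -171.6]
contact_force: [0.1, -0.2, -0.5]
gripper_width: 0.0235
t 23.7 tcp [0.5984 0.0631 0.3593] w 0.0235 F [ 0.1 -0.2 -0.5] turn [-0.001 -0.    -0.001]
 to [ 0.6342 -0.03    0.36  ] shift cm [-0.07 -4.93 -8.67]
 to [ 0.6342 -0.03    0.2995] shift cm [6.05 0.   0.  ]
 to [ 0.621  -0.115   0.2995] shift cm [ 0.    0.03 -8.6 ]
```

```bash
python3 -m creep '[[0,0,0,0,-0.4,-0.7,10],[0,0,0,0,-0.8,-1.4,10],[0,0,0,0,-0.9,-1.5,10],[0,0,0,0,-0.9,-1.5,10],[0,0,0,0,-0.9,-1.5,10],[0,0,0,0,-0.7,-1.3,10],[0,0,0,0,-0.3,-0.7,10],[0,0,0,0,0,0,10]]' 40 && python3 -m creep '[[0,0,0,0.5,0,0,10],[0,0,0,1,0,0,10],[0,0,0,1.2,0,0,10],[0,0,0,1.2,0,0,10],[0,0,0,1.2,0,0,10],[0,0,0,0.85,0,0,10],[0,0,0,0,0,0,10],[0,0,0,0,0,0,10]]'
python3 - <<'E'
from h import *
plan([(.6247,-.0902,.2995),(.621,-.115,.2995)],-8.6)
p,d,i=cap('wrist')
p2,d2,i2=cap('scene')
cv2.imwrite('pics/m2.png',np.hstack([p[60:360,130:430],cv2.resize(p2[130:250,210:360],(450,360))[:300]]))
E
```

```text
time_s: 24.5
tcp_pos: [0.6345, -0.0306, 0.3598]
eef_rot: [115.6, 90.0, -163.1]
contact_force: [0.2, -0.4, -1.2]
gripper_width: 0.0239
time_s: 25.3
tcp_pos: [0.6344, -0.0294, 0.3006]
eef_rot: [-168.7, 90.0, -87.3]
contact_force: [-0.1, 0.5, 0.0]
gripper_width: 0.0236
t 25.3 tcp [ 0.6344 -0.0294  0.3006] w 0.0236 F [-0.1  0.5  0. ] turn [ 0. -0.  0.]
 to [ 0.6247 -0.0902  0.2995] shift cm [ 0.11  0.06 -6.15]
 to [ 0.621  -0.115   0.2995] shift cm [ 0.   -0.01 -2.51]
```

View pics/m2.png

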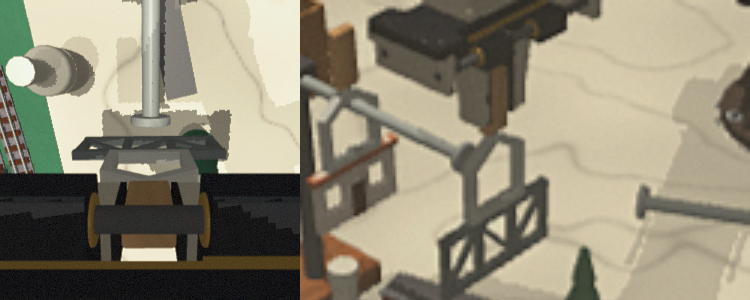

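```bash
python3 -m creep '[[0,0,0,0.1,0.06,-0.5,10],[0,0,0,0,0,-1.1,10],[0,0,0,0,0,-1.2,10],[0,0,0,0,0,-1.3,10],[0,0,0,0,0,-1.3,10],[0,0,0,0,0,-1.3,10],[0,0,0,0,0,-1.1,10],[0,0,0,0,0,-0.5,10]]' 40 && python3 -m creep '[[0,0,0,0,0,0,10],[0,0,0,0.5,0,0,10],[0,0,0,0.6,0,0,10],[0,0,0,0.5,0,0,10],[0,0,0,0.4,0,0,10],[0,0,0,0,0,0,10],[0,0,0,0,0,0,10]]' && python3 -m creep '[[0,0,0,0.15,0,0,10],[0,0,0,0.15,0,0,10],[0,0,0,0,0,0,10],[0,0,0,0,0,0,10]]'
python3 - <<'E'
from h import *
plan([],-8.6)
p2,d2,i2=cap('scene')
cv2.imwrite('pics/n2.png',cv2.resize(p2[130:290,190:400],(788,600)))
E
```

```text
time_s: 26.2
tcp_pos: [0.621, -0.1128, 0.2996]
eef_rot: [162.4, 90.0, -116.3]
contact_force: [0.0, 0.4, -1.2]
gripper_width: 0.0238
time_s: 26.9
tcp_pos: [0.6214, -0.1112, 0.2795]
eef_rot: [135.4, 90.0, -143.2]
contact_force: [0.3, -0.4, -1.1]
gripper_width: 0.0237
time_s: 27.3
tcp_pos: [0.6215, -0.1114, 0.2774]
eef_rot: [-86.5, 89.9, -5.1]
contact_force: [-1.7, 0.4, 5.1]
gripper_width: 0.024
t 27.3 tcp [ 0.6215 -0.1114  0.2774] w 0.024 F [-1.7  0.4  5.1] turn [0.    0.    0.001]
```

View pics/n2.png

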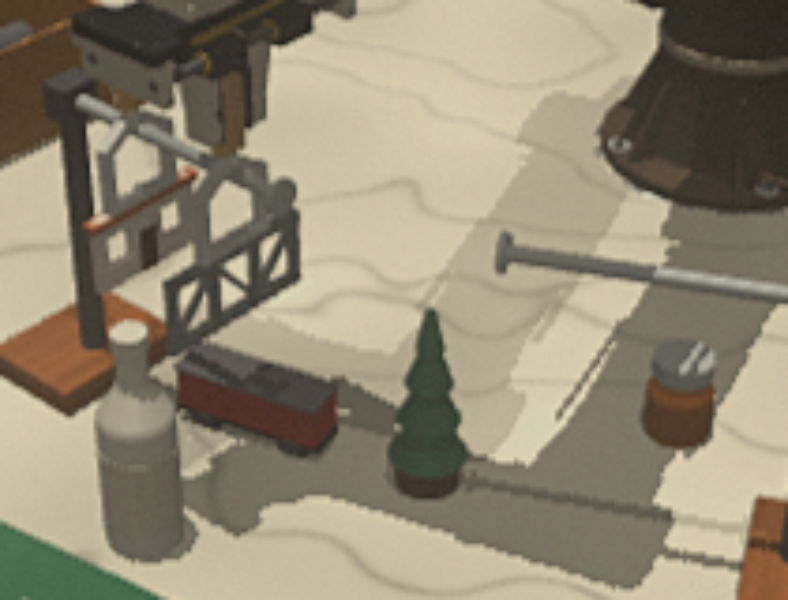

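The truss is resting on the rail with its stop at (285,190), clear of the wall and the bottle. Next I release it and retreat upward.

```bash
python3 -m creep '[[0,0,0,-0.05,0,0,27],[0,0,0,0,0,0,32],[0,0,0,0,0,0,40],[0,0,0,0,0,0,60],[0,0,0,0,0,0,80],[0,0,0,0,0,0,80],[0,0,0,0,0,0,80],[0,0,0,0,0,0,80]]' 40 && python3 -m creep '[[0,0,0,-0.5,0,0,80],[0,0,0,-1.5,0,0,80],[0,0,0,-2,0,0,80],[0,0,0,-2,0,0,80],[0,0,0,-2,0,0,80],[0,0,0,-2,0,0,80],[0,0,0,-2,0,0,80],[0,0,0,-2,0,0,80]]' && python3 -m creep '[[0,0,0,0,0,3,80],[0,0,0,0,0,4,80],[0,0,0,0,0,4,80],[0,0,0,0,0,4,80],[0,0,0,0,0,3,80],[0,0,0,0,0,0,80],[0,0,0,0,0,0,80]]'
python3 - <<'E'
from h import *
plan([],-8.6)
ims=[]
for n in ['scene','top']:
    p,d,i=cap(n); ims.append(p)
    for q in ['wall_hanger_grip','truss_hanger_grip','tree_mid','thinner_mid','paint_jar_mid','wagon_mid']:
        for m in r.masks_of(q,n)[:1]:
            P=pts(m['pixels'],d,i); print(n,q,round(m['score'],2),m['rect'],np.percentile(P,[2,50,98],axis=0).round(3).tolist())
cv2.imwrite('pics/o.png',np.hstack([cv2.resize(ims[0][130:290,190:400],(400,305)),cv2.resize(ims[1][130:290,190:400],(400,305))]))
E
```

```text
time_s: 28.15
tcp_pos: [0.6213, -0.1113, 0.2771]
eef_rot: [-65.2, 90.0, 16.2]
contact_force: [1.1, 0.1, 0.3]
gripper_width: 0.0679
time_s: 28.95
tcp_pos: [0.6212, -0.1114, 0.4185]
eef_rot: [-84.0, 90.0, -2.6]
contact_force: [1.0, -0.2, -0.2]
gripper_width: 0.0701
time_s: 29.65
tcp_pos: [0.6482, 0.0674, 0.4171]
eef_rot: [158.6, 90.0, -119.9]
contact_force: [-0.3, -0.2, 0.0]
gripper_width: 0.0704
t 29.65 tcp [0.6482 0.0674 0.4171] w 0.0704 F [-0.3 -0.2  0. ] turn [ 0.002 -0.    -0.   ]
scene wall_hanger_grip 0.88 [210.8, 138.7, 245.8, 208.0] [[0.295, -0.487, 0.001], [0.61, -0.205, 0.186], [0.654, -0.194, 0.316]]
scene truss_hanger_grip 0.63 [235.2, 149.9, 269.9, 225.1] [[0.364, -0.268, 0.002], [0.628, -0.111, 0.186], [0.682, -0.099, 0.318]]
scene tree_mid 0.75 [294.8, 214.3, 312.4, 264.3] [[0.566, 0.004, 0.004], [0.586, 0.028, 0.06], [0.6, 0.046, 0.142]]
scene thinner_mid 0.92 [213.0, 213.9, 241.1, 278.8] [[0.724, -0.132, 0.01], [0.752, -0.102, 0.09], [0.766, -0.086, 0.181]]
scene paint_jar_mid 0.68 [362.8, 218.8, 378.5, 250.7] [[0.398, 0.128, 0.001], [0.435, 0.156, 0.046], [0.446, 0.174, 0.074]]
scene wagon_mid 0.84 [238.4, 220.7, 281.7, 253.3] [[0.569, -0.178, 0.002], [0.605, -0.113, 0.044], [0.616, -0.059, 0.057]]
top wall_hanger_grip 0.91 [351.9, 177.8, 375.5, 222.4] [[0.558, -0.217, 0.131], [0.602, -0.204, 0.2], [0.654, -0.196, 0.32]]
top tree_mid 0.84 [252.6, 211.3, 274.9, 234.4] [[0.548, -0.004, 0.024], [0.569, 0.02, 0.065], [0.599, 0.047, 0.149]]
top thinner_mid 0.83 [306.6, 145.0, 329.8, 172.4] [[0.709, -0.137, 0.019], [0.726, -0.109, 0.12], [0.756, -0.087, 0.182]]
top paint_jar_mid 0.67 [207.4, 271.6, 228.2, 289.6] [[0.399, 0.126, 0.032], [0.421, 0.145, 0.068], [0.443, 0.169, 0.074]]
top wagon_mid 0.83 [295.2, 200.3, 343.3, 223.4] [[0.571, -0.18, -0.001], [0.592, -0.124, 0.051], [0.613, -0.058, 0.056]]
```

View pics/o.png

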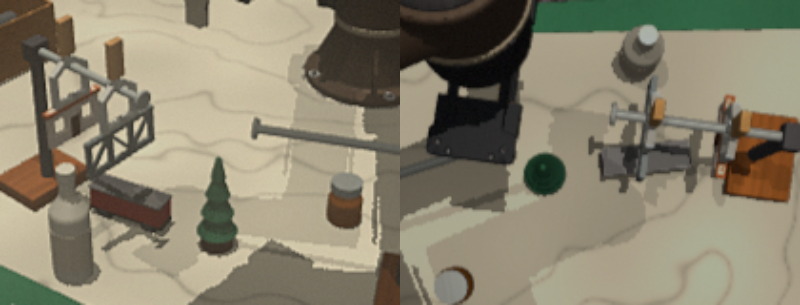

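Both parts hang behind the drying stop about 90 mm apart, and everything else stands where it was.

```bash
python3 -c "
from plant import r
print(r.close_job())"
```

```text
the job is handed in; nothing more can be done
None
```

Both parts now hang on the drying rail behind its end stop, and the job is handed in at about 30 s of robot time, well inside the 67 s limit. I moved the house wall first because it hung nearer the painting rail's stop, then the truss bridge side.

What the last checks showed, taken with the gripper already backed away:

- **Position on the rail:** the wall is at y ≈ -0.204 m and the truss at about -0.111 m, so they hang roughly 90 mm apart. The grip blocks top out at about 0.32 m, as expected for loops resting on the rail.
- **Other objects:** the tree, bottle, jar and wagon are within a few millimetres of where they started, in both the scene and top cameras.
- **Forces:** the readings I saw peaked at about 5 N, as the truss settled on the rail.
- **Disagreement:** in the final top-camera picture the network did not report the truss. I could see it hanging there in that picture, and the scene camera detected it, though with a modest score of 0.63.

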